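# Lock a scent refill into a wardrobe freshener and switch it on

## Task

Take the scent refill out of its cradle and fit it to the clothes freshener: pass its T-shaped foot down through the slot in the groove on top, push it gently down against the spring and turn it a quarter turn clockwise (seen from above) so that it is locked under the slot. Let go of it, then flip the freshener's toggle switch fully over, away from the front. Use only light force on the freshener, and leave the vase, ring box and tie bar where they are.

Things in the scene. Friction and masses are not known exactly. Their poses are not given: they have to be found in the camera images.
- freshener: White box-shaped fan freshener fixed to the shelf, 130 (x) by 220 (y) by 84 mm high. Origin: centre of its underside; x points from the front (grille, switch; robot side) to the back, y to its left, z up. A straight groove runs along y in its top. More than 40 N between refill and freshener damages it.
- groove_mid (a point): Middle of the groove, on its centre line at floor level (freshener x +25, y 0, z +80 mm; axes as the freshener's). The groove runs along y, open from -62 to +62 mm; 11.5 mm wide at the floor, sloping edges widen it to 16.5 mm at the top; 4 mm deep, its edges flush with the freshener's top.
- groove_end (a point): Left end of the groove, on its floor (y +62 mm). One slot, 34 mm long (y) and as wide as the groove, goes through the 4 mm floor. It is in a strip set anywhere along its travel, too stiff to shift by hand: the slot's centre is -12 to +12 mm along y from groove_mid and IS NOT REPORTED. Find it by feel (slide or probe the foot along the groove until it drops) or by sight.
- spring_level (a point): Height at which the foot first meets the level spring plate, 8 mm below groove_mid. The plate lies under the slot and yields up to 12 mm (3 N at first, then 0.6 N more per mm). Inside, stops let the foot, once through the floor, turn only clockwise seen from above, by 90 degrees (a few degrees of play).
- refill_grip (a point): Centre of the loose scent refill's grip block: white, 36 (x) by 24 (y) by 40 mm high; grasp it across y. x is along the T-foot, z up. This point's height above the shelf: 50 mm in the cradle; 119 with the foot on the groove floor; 108 with the foot just through the floor; 104 pressed home (block on the freshener's top); 108 locked and let go (the spring lifts it).
- refill_foot (a point): Centre of the underside of the refill's T-foot, 39 mm under refill_grip. The foot is a bar 30 (x) by 9 (y) by 7 mm thick; over it a round stem 8 mm thick and 12 mm long, then the grip block. The refill weighs about 60 g.
- cradle: Grey fixed block, 56 (x) by 34 (y) by 30 mm high, in which the refill starts: foot and stem in a pocket 22 mm deep, grip block resting on its top. Origin: centre of its underside.
- switch (a joint): Angle of the toggle switch, rad: 0 leaning to the front (off), 1.0 stop, leaning to the back (on). Stays where it is left; about 1.5 N at the tip moves it. Starts near 0.
- switch_tip (a point): Centre of the 14 mm ball at the switch's tip. The switch is a bar 8 mm thick, 42 mm long from its pivot, which lies at freshener x -35, y +78, z +89 mm; it swings in the freshener's x-z plane. Its tip stands at freshener z +126 mm and x -55 mm when off, x -15 mm when on.
- vase: Empty navy ceramic bud vase, 66 mm wide, 115 mm tall, loose. Origin: centre of its underside.
- ring_box: Clear two-tier ring box, 90 by 90 by 60 mm, loose. Origin: centre of its underside.
- tie_bar: Aluminium tie bar 58 by 7 by 7 mm, lying loose. Origin: centre of its underside.
Mind the look-alikes: they are no part of the job. Leave any yellow look-alike of the part that bears refill_grip alone.

How it is judged (in metres and radians):
On the way, in this order (a step that is already met when the one before it is completed fails the run):
1. the refill's foot is passed down through the slot, its bar along the groove (z of refill_grip in the frame of freshener below 0.11 m and angle between the x axis of refill_grip and the y axis of freshener, either way round below 0.3 rad and horizontal distance between refill_grip and groove_mid below 0.018 m), for 0.05 s.
2. the refill is turned a quarter turn, its foot across the slot under the floor (z of refill_grip in the frame of freshener below 0.1105 m and angle between the x axis of refill_grip and the x axis of freshener, either way round below 0.3 rad and horizontal distance between refill_grip and groove_mid below 0.018 m), for 0.2 s.
3. the refill is let go, then the switch is flipped over (value of joint switch above 0.8 rad and contact force between the fingers and refill below 0.5 N), for 0.1 s.
At the end, for the whole second after the job is handed in: The refill stands locked in the freshener: foot under the groove floor (grip point 100 to 110.5 mm above the freshener's underside, within 18 mm of the groove's middle), bar within 0.3 rad of square across the groove, tilt under 0.15 rad, and the switch angle is above 0.8 rad (all of step 2 and z of refill_grip in the frame of freshener above 0.1 m and angle between refill_grip's own z axis and vertical below 0.15 rad and value of joint switch above 0.8 rad); the robot touches nothing.
It fails at once if more than 40 N between refill and freshener (contact force between refill and freshener above 40 N).
It fails at once if the vase is moved more than 20 mm or tipped (distance of vase from where it was at the start of the episode above 0.02 m or angle between vase's own z axis and vertical above 0.4 rad).
It fails at once if the ring box is moved more than 20 mm (distance of ring_box from where it was at the start of the episode above 0.02 m).
It fails at once if the tie bar is moved more than 20 mm (distance of tie_bar from where it was at the start of the episode above 0.02 m).
It also fails if it takes over 58 s, if anything falls off the work surface, if the arm or the gripper's body presses on something with over 40 N, if the wrist force passes 120 N, or if a joint passes its speed limit or range.

## Robot

A 6-joint arm with a two-finger parallel gripper is mounted at the origin on the work surface. World frame = base frame: x ahead of the robot, y to its left, z up, the work surface at z = 0. Lengths are in m, angles in degrees, forces in N, time in s.
With the tool pointing down it reaches from about 0.25 to 0.725 m from the base axis. Payload 4 kg.
Tool frame: the origin (TCP) lies on the front face of the gripper's body, between the roots of the fingers; the fingertips stand 73 mm ahead of it and the grasp point (between the pads) lies 54 mm ahead of it; z points along the fingers, y is the line along which they close (so a half turn about z gives the same grasp; the last joint's range is limited). The gripper opens to 85 mm and grips with 20 to 120 N. Pads are 22 mm wide; open, the fingers measure 114 mm over their backs; the gripper's body (76 mm by 85 mm) begins 54 mm behind the grasp point. The pads swing forward as they close: fully open they stand 13 mm farther back than shut.
Start: joints at [-69.958, 13.785, 0.286, 76.501, 0, 90], TCP at [0.171, -0.47, 0.304] pointing down, gripper open.
Joint ranges: [-155.79, 155.79], [-60.16, 107.12], [-62.33, 73.08], [-114, 123.19], [-81.49, 82.49], [-180, 180]. Speed limits (degrees/s): [159.86, 159.86, 180, 180, 180, 180].

## Interface

Orientations are given as a 3x3 rotation matrix whose columns are the frame's x, y, z axes.
In Python, from workcell import manip gives the robot as it stands.
- The arm moves only by the tool send_rows, never from a script. Its arguments are lists of equal length, an entry for each row: "linear": the shift along the tool's x, y, z each as a share of 300 mm, from -1 to 1, a list of three; "dr": the turn, a rotation vector about the tool's x, y, z each as a share of 0.5 rad, from -1 to 1, a list of three. A call has 1 to 10 rows; each row shifts and turns the commanded pose from where the row before left it, along the tool's axes as they then stand; what a row does not reach is not made up. A row lasts 1/8 s, in which the tool goes at most 62.5 mm and 10.7 degrees, less where a joint would pass 70% of its speed; a pose out of reach is approached as far as the arm can. A call with a number of a shift or a turn outside -1 to 1 is refused whole. A call with a gripper value outside its range is refused whole. "hand" is the opening, from -1 (shut) to 1 (fully open), set as the call begins (left out, the last holds). The fingers move at their own pace and stop on an object; "newtons" is the grip in N (left out, the last holds). Time passes only in rows, so rows that do not move let the fingers close. It gives the time, the measured TCP pose, the force, the opening and the grip force at its end, in the units of the state.
- manip.state(): the state, without advancing time (a new reading comes with each control period).
- manip.grab_frame(name): name is "scene" or "top" or "wrist"; returns (picture, depth): 420x560x3 uint8, red, green, blue; 420x560 float32, m along the optical axis (not along the pixel's ray), 0 where there is no reading.
- manip.get_calibration(name): a dict with "fov_y" (degrees; the focal length in pixels is half the picture's height over the tangent of half this angle, whatever the lens; pixels are square), "cx", "cy" (the principal point, pixels), "D" ([k1, k2, p1, p2, k3] as OpenCV has them; the pictures are not rectified), "position" and "orientation" of the camera in the world; the wrist camera has in their place "mount" (4x4, takes a point from camera to tool coordinates, whose origin is the TCP and whose axes are the flange's). Camera axes: x right, y up, looking along -z (the intrinsics and any distortion apply to the point x, -y, -z); pixel columns grow to the right and rows downward; lengths in m; the calibration is good to about 2 mm. A picture is of the moment at which its call begins: read the wrist's pose just before it. get_calibration takes no time and is no camera call.
- manip.job_done(): hands the job in; it is judged then, once.
The state is a dict: "t": time; "qpos": joint angles; "dq": joint speeds; "joint_torque": joint torques, N m; "tool_pos": TCP position; "tcp_rot": TCP orientation; "force": force on the tool from outside, world axes, zero at the start; "moment": the same for the moment, N m; "grip_width": finger opening in m; "grip_force": force on a finger pad.
Only numpy, scipy, OpenCV 4.12 (cv2) and the standard library are available. Lean on these libraries where they do the work, as an engineer would, in place of code of your own. Each camera call takes 0.05 s, during which the arm holds its last target. There are 200 camera calls.

## Working session

There is one attempt and no reset: what is moved stays moved. The work goes in short steps, Python scripts to look and compute and a tool call to move; the robot and the scene stay as the last step left them, time stands still between calls to the robot, and variables do not carry over. Pictures are saved under pics/ and viewed, at most 10 in all, crops included, and the job is handed in when it is done.

Besides the shell and the picture viewer there is one more tool, called after "Call:" in YAML: its name, and indented under it one key for each argument. send_rows: Moves the arm, as the interface text tells. Its arguments: {"type":"object","properties":{"linear":{"type":"array","items":{"type":"array","items":{"type":"number","minimum":-1,"maximum":1}}},"dr":{"type":"array","items":{"type":"array","items":{"type":"number","minimum":-1,"maximum":1}}},"hand":{"type":"number"},"newtons":{"type":"number"}},"required":["linear","dr"]}

```bash
ls; mkdir -p pics
cat > h.py <<'E'
import numpy as np,cv2
from workcell import manip
def cal(n,s=None):
    c=manip.get_calibration(n)
    f=210/np.tan(np.radians(c["fov_y"])/2)
    K=np.array([[f,0,c["cx"]],[0,f,c["cy"]],[0,0,1]])
    if n=="wrist":
        M=np.array(c["mount"]);s=s or manip.state()
        R=np.array(s["tcp_rot"]);p=np.array(s["tool_pos"])
        return K,np.array(c["D"],float),R@M[:3,:3],R@M[:3,3]+p
    return K,np.array(c["D"],float),np.array(c["orientation"]),np.array(c["position"])
def rays(C,uv):
    K,D,R,p=C
    q=cv2.undistortPoints(np.array(uv,float).reshape(-1,1,2),K,D).reshape(-1,2)
    return np.c_[q[:,0],-q[:,1],-np.ones(len(q))]@R.T
def onplane(C,uv,z):
    d=rays(C,uv);p=C[3]
    return p+d*((z-p[2])/d[:,2])[:,None]
def bydepth(C,uv,dep):
    return C[3]+rays(C,uv)*np.array([dep[int(v),int(u)] for u,v in uv])[:,None]
def proj(C,P):
    K,D,R,p=C
    q=(np.atleast_2d(P)-p)@R*[1,-1,-1]
    return cv2.projectPoints(q,np.zeros(3),np.zeros(3),K,D)[0].reshape(-1,2)
def snap(n,f):
    s=manip.state();im,d=manip.grab_frame(n)
    cv2.imwrite(f"pics/{f}.png",im[:,:,::-1]);np.savez(f"pics/{f}.npz",im=im,d=d)
    return cal(n,s),im,d
E
python3 - <<'E'
from h import *
for n in("top","scene"):
    C,im,d=snap(n,n+"0"); print(n,C[3],C[0][0,0],C[1],(d>0).mean())
s=manip.state();print(s["tool_pos"],s["tcp_rot"],s["force"],s["grip_width"],s['t'])
E
```

```text
pics
top [ 0.40323982 -0.06288821  0.90101193] 420.48687634966075 [-0.08752573  0.          0.          0.          0.        ] 0.9958333333333333
scene [ 1.04389182 -0.65122124  0.99243473] 524.5809740795241 [0.04926568 0.         0.         0.         0.        ] 0.9959651360544217
[ 0.1711963  -0.46932066  0.30308695] [[ 9.39442613e-01  3.42705590e-01 -6.75373417e-04]
 [ 3.42706255e-01 -9.39440936e-01  1.77511066e-03]
 [-2.61330892e-05 -1.89906929e-03 -9.99998196e-01]] [-0.69241642 -1.4772628  -0.30920287] 0.08526567649167502 0.1
```

View pics/top0.png

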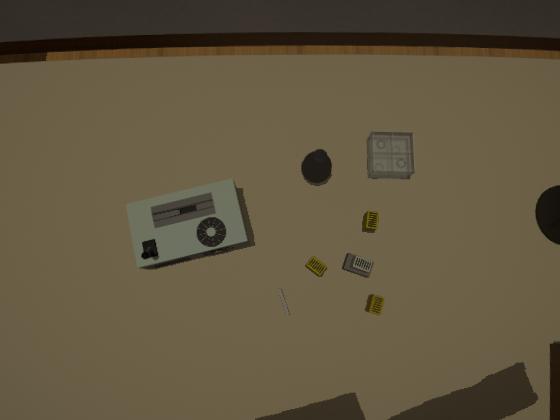

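View pics/scene0.png

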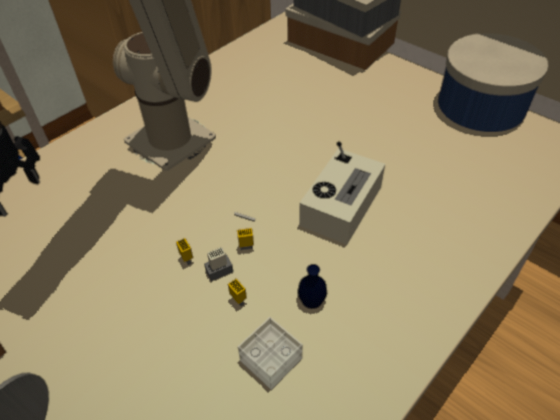

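The top view shows the white refill in its grey cradle at (362,264). What could be mistaken for it: the yellow look-alikes at (316,266), (372,220) and (376,304). I choose the white one at (362,264). The freshener is at (187,222), with a dark slot near (187,210) and the switch near (148,250). Next is one close crop and the measurements.

Run:
```python
from h import *
z=np.load("pics/top0.npz");im,d=z["im"],z["d"];C=cal("top")
a=cv2.resize(im[170:275,118:258],None,fx=5,fy=5,interpolation=cv2.INTER_CUBIC)[:, :700]
b=cv2.resize(im[245:285,335:385],None,fx=6,fy=6,interpolation=cv2.INTER_CUBIC)
out=np.zeros((600,800,3),np.uint8);out[:525,:700]=a;out[360:600,500:800]=b
cv2.imwrite("pics/crop1.png",cv2.convertScaleAbs(out,alpha=1.6)[:,:,::-1])
# heights from depth
vv,uu=np.mgrid[0:420,0:560];uv=np.c_[uu.ravel(),vv.ravel()]
P=(C[3]+rays(C,uv)*d.ravel()[:,None]).reshape(420,560,3);H=P[:,:,2]
print("table z",np.median(H[300:330,150:250]))
m=((H>.07)&(H<.1)).astype(np.uint8);m[:,:110]=0;m[:,262:]=0;m[:160]=0;m[290:]=0
pts=P[m>0];print("fr top z",np.median(pts[:,2]))
r=cv2.minAreaRect(pts[:,:2].astype(np.float32));print("rect",r)
hsv=cv2.cvtColor(im,cv2.COLOR_RGB2HSV)
for (u0,u1,v0,v1),lo in (((340,384,248,282),.055),((340,384,248,282),.02)):
    q=P[v0:v1,u0:u1].reshape(-1,3);hi=q[:,2]>lo
    q=q[hi];print(lo,len(q),np.median(q[:,2]),q.mean(0),cv2.minAreaRect(q[:,:2].astype(np.float32)))
```

```text
table z -0.0007478809323361313
fr top z 0.08321378152635062
rect ((0.5338965654373169, 0.11789482086896896), (0.1333015412092209, 0.2206578552722931), 13.246692657470703)
0.055 248 0.06933810492157932 [ 0.446806   -0.22591229  0.08879913] ((0.43586719036102295, -0.15589028596878052), (0.03555953502655029, 0.19388465583324432), 8.939229011535645)
0.02 474 0.060589746934005706 [ 0.44634446 -0.22424153  0.061378  ] ((0.4405912458896637, -0.1610441505908966), (0.05452843755483627, 0.2028435617685318), 5.786853790283203)
```

View pics/crop1.png

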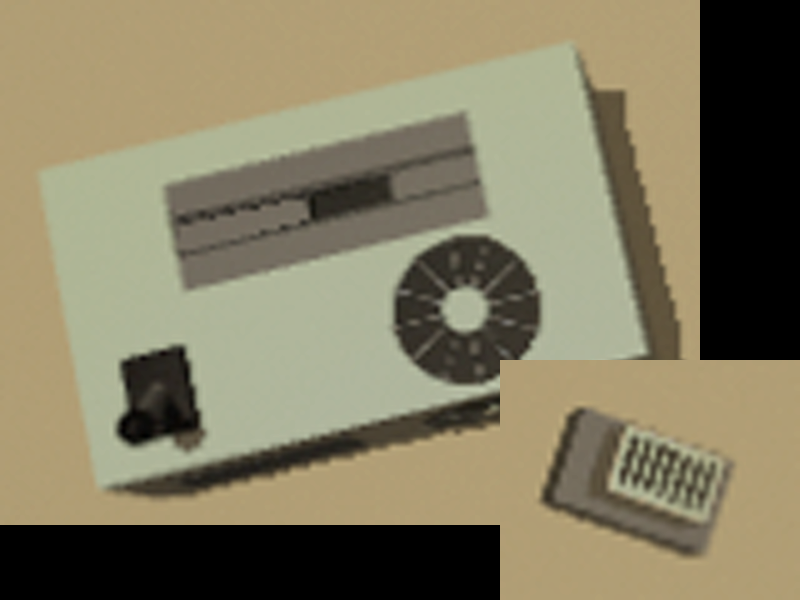

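The crop shows the white refill on its grey cradle, long axis running down-right. The freshener's dark slot is centred at about crop (350,198), which is pixel (188,209.6), and the switch ball is at crop (135,427).

Run:
```python
from h import *
z=np.load("pics/top0.npz");im,d=z["im"],z["d"];C=cal("top")
def big(m):
    c=max(cv2.findContours(m,cv2.RETR_EXTERNAL,cv2.CHAIN_APPROX_NONE)[0],key=cv2.contourArea);return c.reshape(-1,2).astype(float)
s=6
roi=cv2.resize(im[245:285,335:385],None,fx=s,fy=s,interpolation=cv2.INTER_CUBIC).astype(int)
# whitish (greenish-white) vs cradle/tan
m=((roi[:,:,1]>110)&(roi[:,:,2]>roi[:,:,0]-15)).astype(np.uint8)
m=cv2.morphologyEx(m,cv2.MORPH_CLOSE,np.ones((15,15)))
c=big(m);uv=(c+.5)/s-.5+[335,245]
print("grip",cv2.minAreaRect(onplane(C,uv,.07)[:,:2].astype(np.float32)))
roi=cv2.resize(im[190:230,155:215],None,fx=s,fy=s,interpolation=cv2.INTER_CUBIC)
print("slot px")
g=roi.max(2);m=(g<50).astype(np.uint8);m=cv2.morphologyEx(m,cv2.MORPH_OPEN,np.ones((9,9)))
c=big(m);uv=(c+.5)/s-.5+[155,190]
r=cv2.minAreaRect(onplane(C,uv,.08)[:,:2].astype(np.float32));print("slot",r)
a=np.radians(13.25);R=np.array([[np.cos(a),-np.sin(a)],[np.sin(a),np.cos(a)]]);o=np.array([.5339,.1179])
print("slot in fr",R.T@(np.array(r[0])-o), "slot ends y",sorted(((onplane(C,uv,.08)[:,:2]-o)@R)[:,1])[::len(uv)-1])
print("mid",o+R@[.025,0],"switch tip",o+R@[-.055,.078],"sw on",o+R@[-.015,.078])
```

```text
grip ((0.44208428263664246, -0.22221969068050385), (0.0, 0.0), 0.0)
slot px
slot ((0.5320618748664856, 0.07733766734600067), (0.024422258138656616, 0.03424094617366791), 0.6539648175239563)
slot in fr [-0.0110861  -0.03906123] slot ends y [np.float64(-0.05838512106076566), np.float64(-0.01979780509896652)]
mid [0.55823448 0.12363001] switch tip [0.46248651 0.18121756] sw on [0.50142168 0.19038558]
```

```bash
cat >> h.py <<'E'
from scipy.spatial.transform import Rotation as Ro
def plan(goal,psi,step=.055,turn=None,n=None,cmd=None):
    "rows toward TCP goal, tool down with x axis at psi deg; turn=total yaw change"
    s=manip.state();p=np.array(cmd[0] if cmd else s["tool_pos"],float);R=np.array(s["tcp_rot"])
    Rt=Ro.from_euler('z',psi,degrees=True).as_matrix()@np.diag([1,-1,-1.])
    cur=np.degrees(np.arctan2(R[1,0],R[0,0]))
    dt=turn if turn is not None else (psi-cur+180)%360-180
    dp=np.array(goal)-p
    n=n or int(max(np.ceil(np.linalg.norm(dp)/step),np.ceil(abs(dt)/9.5),1))
    L=[];D=[]
    for k in range(n):
        L.append([round(float(x),4) for x in R.T@(dp/n)/.3])
        T=Ro.from_euler('z',cur+dt*(k+1)/n,degrees=True).as_matrix()@np.diag([1,-1,-1.])
        v=Ro.from_matrix(R.T@T).as_rotvec()/.5;D.append([round(float(x),4) for x in v]);R=T
    for i in range(0,n,10):print("L",L[i:i+10],"\nD",D[i:i+10])
E
python3 - <<'E'
from h import *
print(np.round(manip.get_calibration("wrist")["mount"],3))
plan([.445,-.225,.27],72.5)
E
```

```text
[[ 0.     0.952  0.305  0.078]
 [ 1.    -0.    -0.     0.001]
 [-0.     0.305 -0.952 -0.069]
 [ 0.     0.     0.     1.   ]]
L [[0.1624, -0.0646, 0.0159], [0.1694, -0.0429, 0.0158], [0.1735, -0.0204, 0.0158], [0.1747, 0.0024, 0.0158], [0.1729, 0.0251, 0.0158], [0.1682, 0.0475, 0.0158], [0.1605, 0.069, 0.0158]] 
D [[-0.0038, -0.0002, -0.2616], [0.0, 0.0, -0.2616], [0.0, 0.0, -0.2616], [0.0, 0.0, -0.2616], [0.0, 0.0, -0.2616], [0.0, 0.0, -0.2616], [0.0, 0.0, -0.2616]]
```

Call:
send_rows:
  linear:
    - [0.1624, -0.0646, 0.0159]
    - [0.1694, -0.0429, 0.0158]
    - [0.1735, -0.0204, 0.0158]
    - [0.1747, 0.0024, 0.0158]
    - [0.1729, 0.0251, 0.0158]
    - [0.1682, 0.0475, 0.0158]
    - [0.1605, 0.069, 0.0158]
    - [0, 0, 0]
  dr:
    - [-0.0038, -0.0002, -0.2616]
    - [0, 0, -0.2616]
    - [0, 0, -0.2616]
    - [0, 0, -0.2616]
    - [0, 0, -0.2616]
    - [0, 0, -0.2616]
    - [0, 0, -0.2616]
    - [0, 0, 0]
  hand: 0.3

```text
t: 1.1
tool_pos: [0.447, -0.2229, 0.2694]
tcp_rot: [[0.295, 0.956, -0.0], [0.955, -0.295, -0.001], [-0.001, -0.0, -1.0]]
force: [0.7, -0.7, -0.1]
grip_width: 0.0557
grip_force: 0.0
```

Run:
```python
from h import *
C,im,d=snap("wrist","w1");s=manip.state()
print(s["t"],s["qpos"],s["tool_pos"],s["grip_width"],s["force"])
```

```text
1.15 [-26.64744874  14.69432781  -3.70072517  71.63092419  -0.09001228
  80.67776609] [ 0.44575118 -0.22408332  0.26964415] 0.05554523631770467 [-0.07633692  0.07708668  0.16624815]
```

View pics/w1.png

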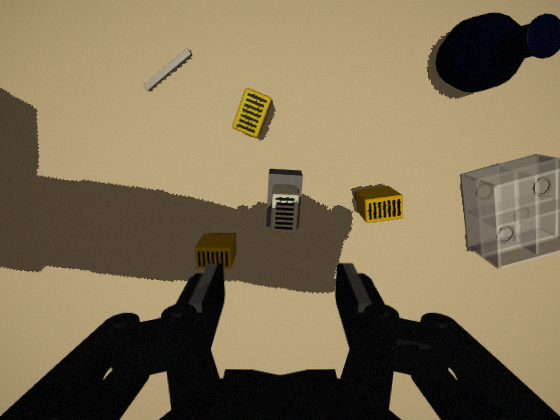

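The wrist view shows the refill at (285,208), on the grey cradle and between the fingers. The yellow look-alikes are clear of it, at (253,113), (380,205) and (217,250).

Run:
```python
from h import *
z=np.load("pics/w1.npz");im,d=z["im"],z["d"];C=cal("wrist")
vv,uu=np.mgrid[150:250,255:320];uv=np.c_[uu.ravel(),vv.ravel()]
P=C[3]+rays(C,uv)*d[150:250,255:320].ravel()[:,None]
for lo,hi in((.064,.076),(.026,.034)):
    q=P[(P[:,2]>lo)&(P[:,2]<hi)];print(len(q),np.median(q[:,2]),cv2.minAreaRect(q[:,:2].astype(np.float32)))
```

```text
1025 0.06950865234491854 ((0.4479846656322479, -0.23341892659664154), (0.03657553717494011, 0.02401217259466648), 69.32515716552734)
690 0.029425938723805445 ((0.4480389356613159, -0.23330581188201904), (0.0563892237842083, 0.03404849395155907), 69.20860290527344)
```

Run:
```python
from h import *
plan([.448,-.2334,.110],69.3,step=.03)
```

```text
L [[-0.0044, 0.0028, 0.0887], [-0.0045, 0.0028, 0.0887], [-0.0045, 0.0028, 0.0887], [-0.0045, 0.0029, 0.0887], [-0.0045, 0.0029, 0.0887], [-0.0044, 0.003, 0.0887]] 
D [[-0.0014, 0.003, 0.0196], [0.0, 0.0, 0.0196], [0.0, 0.0, 0.0196], [0.0, 0.0, 0.0196], [0.0, 0.0, 0.0196], [0.0, 0.0, 0.0196]]
```

Call:
send_rows:
  linear:
    - [-0.0134, 0.0086, 0.05]
    - [-0.0134, 0.0086, 0.05]
    - [0, 0, 0.1]
    - [0, 0, 0.1]
    - [0, 0, 0.1]
    - [0, 0, 0.08]
    - [0, 0, 0.05]
    - [0, 0, 0]
  dr:
    - [-0.0014, 0.003, 0.059]
    - [0, 0, 0.059]
    - [0, 0, 0]
    - [0, 0, 0]
    - [0, 0, 0]
    - [0, 0, 0]
    - [0, 0, 0]
    - [0, 0, 0]

```text
t: 2.15
tool_pos: [0.4464, -0.235, 0.1101]
tcp_rot: [[0.358, 0.934, -0.001], [0.934, -0.358, 0.001], [0.0, -0.001, -1.0]]
force: [0.8, 0.0, 0.3]
grip_width: 0.0552
grip_force: 0.0
```

Call:
send_rows:
  linear:
    - [0, 0, 0]
    - [0, 0, 0]
    - [0, 0, 0]
    - [0, 0, 0]
    - [0, 0, 0]
  dr:
    - [0, 0, 0]
    - [0, 0, 0]
    - [0, 0, 0]
    - [0, 0, 0]
    - [0, 0, 0]
  hand: -1
  newtons: 35

```text
t: 2.78
tool_pos: [0.4486, -0.2353, 0.1126]
tcp_rot: [[0.356, 0.934, 0.004], [0.934, -0.356, -0.002], [-0.0, 0.004, -1.0]]
force: [-0.1, -0.7, 6.4]
grip_width: 0.0235
grip_force: 35.1
```

Call:
send_rows:
  linear:
    - [0, 0, -0.05]
    - [0, 0, -0.1]
    - [0, 0, -0.17]
    - [0, 0, -0.17]
    - [0, 0, -0.13]
  dr:
    - [0, 0, 0]
    - [0, 0, 0]
    - [0, 0, 0]
    - [0, 0, 0]
    - [0, 0, 0]

```text
t: 3.4
tool_pos: [0.4475, -0.2346, 0.3005]
tcp_rot: [[0.356, 0.934, 0.004], [0.934, -0.356, -0.001], [0.0, 0.004, -1.0]]
force: [0.5, -0.4, -1.0]
grip_width: 0.0241
grip_force: 34.4
```

Run:
```python
from h import *
s=manip.state();print(s["tool_pos"],s["grip_width"],s["force"])
plan([.549,.163,.300],283.25,turn=214.2)
```

```text
[ 0.44748335 -0.23457603  0.3004904 ] 0.024098562302360096 [ 0.45680019 -0.38932219 -0.95504423]
L [[0.0591, -0.0068, 0.0], [0.0594, 0.0029, 0.0001], [0.0582, 0.0124, 0.0001], [0.0554, 0.0217, 0.0001], [0.0511, 0.0304, 0.0001], [0.0455, 0.0382, 0.0001], [0.0388, 0.0451, 0.0001], [0.0309, 0.0508, 0.0001], [0.0223, 0.0551, 0.0001], [0.0131, 0.058, 0.0001]] 
D [[0.0082, 0.0006, -0.3251], [0.0, 0.0, -0.3251], [0.0, 0.0, -0.3251], [0.0, 0.0, -0.3251], [0.0, 0.0, -0.3251], [0.0, 0.0, -0.3251], [0.0, 0.0, -0.3251], [0.0, 0.0, -0.3251], [0.0, 0.0, -0.3251], [0.0, 0.0, -0.3251]]
L [[0.0035, 0.0594, 0.0001], [-0.0061, 0.0592, 0.0001], [-0.0156, 0.0574, 0.0001], [-0.0247, 0.0541, 0.0001], [-0.0331, 0.0494, 0.0001], [-0.0407, 0.0434, 0.0001], [-0.0472, 0.0362, 0.0001], [-0.0524, 0.0281, 0.0001], [-0.0563, 0.0193, 0.0001], [-0.0586, 0.0099, 0.0001]] 
D [[0.0, 0.0, -0.3251], [0.0, 0.0, -0.3251], [0.0, 0.0, -0.3251], [0.0, 0.0, -0.3251], [0.0, 0.0, -0.3251], [0.0, 0.0, -0.3251], [0.0, 0.0, -0.3251], [0.0, 0.0, -0.3251], [0.0, 0.0, -0.3251], [0.0, 0.0, -0.3251]]
L [[-0.0595, 0.0003, 0.0001], [-0.0587, -0.0093, 0.0001], [-0.0564, -0.0187, 0.0001]] 
D [[0.0, 0.0, -0.3251], [0.0, 0.0, -0.3251], [0.0, 0.0, -0.3251]]
```

Call:
send_rows:
  linear:
    - [0.0591, -0.0068, 0.0]
    - [0.0594, 0.0029, 0.0001]
    - [0.0582, 0.0124, 0.0001]
    - [0.0554, 0.0217, 0.0001]
    - [0.0511, 0.0304, 0.0001]
    - [0.0455, 0.0382, 0.0001]
    - [0.0388, 0.0451, 0.0001]
    - [0.0309, 0.0508, 0.0001]
    - [0.0223, 0.0551, 0.0001]
    - [0.0131, 0.058, 0.0001]
  dr:
    - [0.0082, 0.0006, -0.3251]
    - [0.0, 0.0, -0.3251]
    - [0.0, 0.0, -0.3251]
    - [0.0, 0.0, -0.3251]
    - [0.0, 0.0, -0.3251]
    - [0.0, 0.0, -0.3251]
    - [0.0, 0.0, -0.3251]
    - [0.0, 0.0, -0.3251]
    - [0.0, 0.0, -0.3251]
    - [0.0, 0.0, -0.3251]

```text
t: 4.65
tool_pos: [0.4913, -0.0611, 0.2977]
tcp_rot: [[-0.954, 0.3, -0.002], [0.3, 0.954, 0.001], [0.003, 0.0, -1.0]]
force: [-0.9, -0.6, -0.1]
grip_width: 0.0238
grip_force: 34.5
```

Call:
send_rows:
  linear:
    - [0.0035, 0.0594, 0.0001]
    - [-0.0061, 0.0592, 0.0001]
    - [-0.0156, 0.0574, 0.0001]
    - [-0.0247, 0.0541, 0.0001]
    - [-0.0331, 0.0494, 0.0001]
    - [-0.0407, 0.0434, 0.0001]
    - [-0.0472, 0.0362, 0.0001]
    - [-0.0524, 0.0281, 0.0001]
    - [-0.0563, 0.0193, 0.0001]
    - [-0.0586, 0.0099, 0.0001]
  dr:
    - [0.0, 0.0, -0.3251]
    - [0.0, 0.0, -0.3251]
    - [0.0, 0.0, -0.3251]
    - [0.0, 0.0, -0.3251]
    - [0.0, 0.0, -0.3251]
    - [0.0, 0.0, -0.3251]
    - [0.0, 0.0, -0.3251]
    - [0.0, 0.0, -0.3251]
    - [0.0, 0.0, -0.3251]
    - [0.0, 0.0, -0.3251]

```text
t: 5.9
tool_pos: [0.5355, 0.1116, 0.2975]
tcp_rot: [[-0.247, -0.969, -0.003], [-0.969, 0.247, 0.001], [-0.0, 0.003, -1.0]]
force: [-0.6, 0.0, -0.2]
grip_width: 0.0231
grip_force: 34.5
```

Call:
send_rows:
  linear:
    - [-0.0595, 0.0003, 0.0001]
    - [-0.0587, -0.0093, 0.0001]
    - [-0.0564, -0.0187, 0.0001]
    - [0, 0, 0]
  dr:
    - [0.0, 0.0, -0.3251]
    - [0.0, 0.0, -0.3251]
    - [0.0, 0.0, -0.3251]
    - [0, 0, 0]

```text
t: 6.4
tool_pos: [0.5488, 0.1638, 0.297]
tcp_rot: [[0.231, -0.973, -0.003], [-0.973, -0.231, 0.001], [-0.001, 0.002, -1.0]]
force: [0.4, -1.2, 0.3]
grip_width: 0.0234
grip_force: 34.5
```

Run:
```python
from h import *
C,im,d=snap("wrist","w2");s=manip.state()
print(s["t"],s["qpos"],s["tool_pos"],s["grip_width"],s["force"]);print(np.round(s["tcp_rot"],3))
```

```text
6.45 [ 1.65250450e+01  2.23510168e+01  1.12385839e+01  7.90274834e+01
  6.17574338e-02 -8.67080176e+01] [0.54867097 0.16304426 0.29705379] 0.02352640715045963 [-0.08518973  0.35032068 -1.01801833]
[[ 0.229 -0.973 -0.003]
 [-0.973 -0.229  0.   ]
 [-0.001  0.002 -1.   ]]
```

View pics/w2.png

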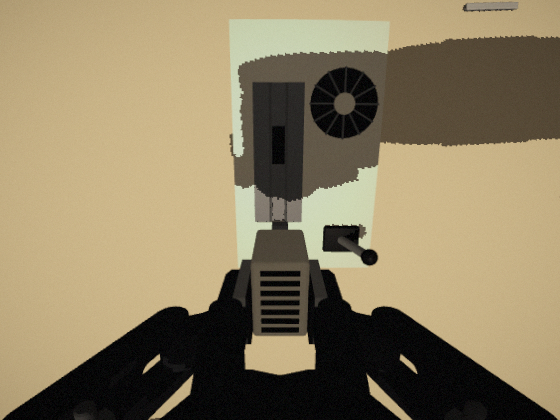

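The wrist view shows the slot as a dark bar at (278,145), running from row 126 to row 164. The refill in the grip sits at (279,285), and the switch ball is at (369,257).

Run:
```python
from h import *
z=np.load("pics/w2.npz");im,d=z["im"],z["d"]
s=manip.state();C=cal("wrist",s)
v0,v1,u0,u1=75,225,222,400
vv,uu=np.mgrid[v0:v1,u0:u1];uv=np.c_[uu.ravel(),vv.ravel()]
# freshener by depth
vv,uu=np.mgrid[0:270,215:400];uv=np.c_[uu.ravel(),vv.ravel()]
P=C[3]+rays(C,uv)*d[0:270,215:400].ravel()[:,None]
q=P[(abs(P[:,2]-.084)<.006)];print(np.median(q[:,2]));print("rect",cv2.minAreaRect(q[:,:2].astype(np.float32)))
g=cv2.resize(im[115:175,262:296].max(2),None,fx=6,fy=6,interpolation=cv2.INTER_CUBIC)
print(np.round(g[::18,90]),g[180,::12])
m=(g<28).astype(np.uint8);m=cv2.morphologyEx(m,cv2.MORPH_OPEN,np.ones((9,9)))
c=max(cv2.findContours(m,0,1)[0],key=cv2.contourArea).reshape(-1,2)
px=(c+.5)/6-.5+[262,115];print(px.min(0),px.max(0))
w=onplane(C,px,.08)[:,:2];r=cv2.minAreaRect(w.astype(np.float32));print("slot",r)
# grip block top by depth
vv,uu=np.mgrid[225:345,240:320];uv=np.c_[uu.ravel(),vv.ravel()]
D=d[225:345,240:320].ravel();P=C[3]+rays(C,uv)*D[:,None]
T=(P-s["tool_pos"])@np.array(s["tcp_rot"])
k=(abs(T[:,1])<.016)&(T[:,2]>.02)&(T[:,2]<.1)
print(np.percentile(T[k],[1,10,50,90,99],axis=0))
k2=k&(T[:,2]<np.percentile(T[k,2],10)+.004);print("top",len(T[k2]),cv2.minAreaRect(T[k2][:,:2].astype(np.float32)),np.median(T[k2],0))
# plane fit
A=np.c_[T[k2][:,:2],np.ones(k2.sum())];print(np.linalg.lstsq(A,T[k2][:,2],rcond=None)[0])
```

```text
0.08319133351600941
rect ((0.5354994535446167, 0.11565433442592621), (0.13107919692993164, 0.22089070081710815), 13.038688659667969)
[45 40 40 44 10  7 14 13 11  8 10  9  8  7  5  4  4 44 38 40] [45 42 38 43 35 23  7  7  9 11 12 13 35 42 41 42 42]
[271.41666667 125.41666667] [284.58333333 163.75      ]
slot ((0.5620914697647095, 0.11226651817560196), (0.01191224530339241, 0.03371642902493477), 12.831727981567383)
[[-0.01106198 -0.0152767   0.02700955]
 [-0.00566255 -0.01233936  0.03638487]
 [ 0.01183607 -0.0003703   0.0435934 ]
 [ 0.0230359   0.01131471  0.06403399]
 [ 0.02344737  0.01489827  0.09460123]]
top 1030 ((0.0015860190615057945, -0.00045078154653310776), (0.024372385814785957, 0.031066667288541794), 0.19316746294498444) [0.00600158 0.01116067 0.03582052]
[-0.10774683 -0.00317624  0.03486497]
```

Run:
```python
from h import *
z=np.load("pics/w2.npz");im,d=z["im"],z["d"]
s=manip.state();C=cal("wrist",s)
vv,uu=np.mgrid[215:345,240:320];uv=np.c_[uu.ravel(),vv.ravel()]
P=C[3]+rays(C,uv)*d[215:345,240:320].ravel()[:,None]
T=(P-s["tool_pos"])@np.array(s["tcp_rot"]);T[:,2]+=0
k=(abs(T[:,1])<.009)&(T[:,2]<.12)&(T[:,2]>.025)
Q=T[k]
for a in np.arange(-.024,.03,.003):
    b=Q[(Q[:,0]>=a)&(Q[:,0]<a+.003)]
    if len(b):print(round(a,3),len(b),np.round(np.percentile(b[:,2],[5,50,95]),4))
side=Q[(Q[:,2]>.045)&(Q[:,2]<.07)];print("side",len(side),np.polyfit(side[:,2],side[:,0],1),np.median(side,0))
```

```text
-0.015 9 [0.0441 0.0443 0.0448]
-0.012 181 [0.0425 0.0434 0.0442]
-0.009 274 [0.0421 0.0432 0.0442]
-0.006 233 [0.042  0.0431 0.044 ]
-0.003 254 [0.0424 0.0434 0.0444]
-0.0 291 [0.0421 0.0432 0.0445]
0.003 232 [0.0424 0.0432 0.0443]
0.006 261 [0.0421 0.0432 0.0443]
0.009 319 [0.0421 0.0431 0.0441]
0.012 282 [0.0422 0.043  0.0441]
0.015 287 [0.0422 0.0433 0.0443]
0.018 456 [0.0421 0.0435 0.0998]
0.021 1552 [0.0436 0.0561 0.0781]
side 1000 [0.02373348 0.02158869] [2.30213387e-02 3.29649749e-05 5.55057349e-02]
```

Call:
send_rows:
  linear:
    - [0.08, -0.0053, 0]
    - [0.078, 0, 0.05]
    - [0, 0, 0.09]
    - [0, 0, 0.09]
    - [0, 0, 0.06]
    - [0, 0, 0.03]
    - [0, 0, 0]
  dr:
    - [0, 0, 0.01]
    - [0, 0, 0]
    - [0, 0, 0]
    - [0, 0, 0]
    - [0, 0, 0]
    - [0, 0, 0]
    - [0, 0, 0]

```text
t: 7.32
tool_pos: [0.5608, 0.1166, 0.2007]
tcp_rot: [[0.224, -0.975, -0.003], [-0.975, -0.224, 0.001], [-0.001, 0.003, -1.0]]
force: [-0.8, -0.2, -1.5]
grip_width: 0.0235
grip_force: 34.5
```

Run:
```python
from h import *
C,im,d=snap("wrist","w3");s=manip.state()
print(s["t"],s["tool_pos"],s["force"])
cv2.imwrite("pics/w3c.png",cv2.convertScaleAbs(cv2.resize(im[60:360,180:380],None,fx=2,fy=2,interpolation=cv2.INTER_CUBIC),alpha=1.8)[:,:,::-1])
```

```text
7.375 [0.56128461 0.11686687 0.20140471] [ 0.13059784  0.12744803 -0.97397406]
```

View pics/w3c.png

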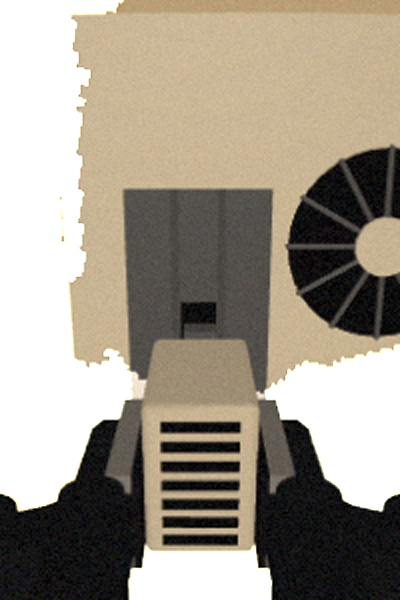

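The crop shows the T-foot at (200,333), sideways in line with the dark slot whose near edge is at row 302. I'll check the alignment along the slot.

Run:
```python
from h import *
s=manip.state();C=cal("wrist",s);z=np.load("pics/w3.npz");d=z["d"]
R=np.array(s["tcp_rot"]);p=np.array(s["tool_pos"])
f=lambda u,v,h:((onplane(C,[[u,v]],h)-p)@R).round(4)
print("slot near edge",f(279.5,211,.0795),"lateral",f(271,215,.0795),f(288,215,.0795))
for r in range(205,236,2):print(r,((bydepth(C,[[279,r]],d)-p)@R).round(4), z["im"][r,279])
print("foot lat",f(272,225,p[2]-.095),f(288,225,p[2]-.095))
```

```text
slot near edge [[ 0.0203 -0.0006  0.1219]] lateral [[ 0.0176 -0.0061  0.1219]] [[0.0176 0.0048 0.1219]]
205 [[ 0.0246 -0.001   0.1207]] [46 43 39]
207 [[ 0.023  -0.001   0.1218]] [48 45 44]
209 [[ 0.0219 -0.001   0.1211]] [43 39 39]
211 [[ 0.0181 -0.001   0.129 ]] [21 21 19]
213 [[ 0.0164 -0.001   0.13  ]] [8 8 9]
215 [[ 0.0149 -0.001   0.1304]] [0 3 0]
217 [[ 0.0136 -0.001   0.1302]] [11  7  7]
219 [[ 0.0124 -0.001   0.1296]] [10  6  9]
221 [[ 0.011  -0.001   0.1294]] [16 15 16]
223 [[ 0.0199 -0.0009  0.1   ]] [40 37 33]
225 [[ 0.0198 -0.0009  0.097 ]] [36 34 34]
227 [[ 0.0187 -0.0009  0.0967]] [48 46 46]
229 [[ 0.0179 -0.0009  0.0957]] [60 55 48]
231 [[ 0.0226 -0.0009  0.0802]] [83 75 62]
233 [[ 0.0229 -0.0009  0.0765]] [87 80 64]
235 [[ 0.0228 -0.0008  0.074 ]] [84 76 61]
foot lat [[ 0.0205 -0.0048  0.095 ]] [[0.0205 0.0041 0.095 ]]
```

Call:
send_rows:
  linear:
    - [-0.004, -0.001, 0.02]
    - [0, 0, 0.02]
    - [0, 0, 0.015]
    - [0, 0, 0.01]
    - [0, 0, 0.007]
    - [0, 0, 0.007]
    - [0, 0, 0]
  dr:
    - [0, 0, 0]
    - [0, 0, 0]
    - [0, 0, 0]
    - [0, 0, 0]
    - [0, 0, 0]
    - [0, 0, 0]
    - [0, 0, 0]

```text
t: 8.25
tool_pos: [0.5611, 0.1184, 0.177]
tcp_rot: [[0.226, -0.974, -0.002], [-0.974, -0.226, 0.001], [-0.001, 0.002, -1.0]]
force: [0.2, 0.2, -1.0]
grip_width: 0.0235
grip_force: 34.5
```

Call:
send_rows:
  linear:
    - [0, 0, 0.01]
    - [0, 0, 0.008]
    - [0, 0, 0.006]
    - [0, 0, 0.004]
    - [0, 0, 0]
  dr:
    - [0, 0, 0]
    - [0, 0, 0]
    - [0, 0, 0]
    - [0, 0, 0]
    - [0, 0, 0]

```text
t: 8.88
tool_pos: [0.5614, 0.1185, 0.1692]
tcp_rot: [[0.226, -0.974, -0.001], [-0.974, -0.226, 0.001], [-0.001, 0.001, -1.0]]
force: [-0.3, -0.4, 4.6]
grip_width: 0.024
grip_force: 35.2
```

Run:
```python
from h import *
s=manip.state();print(s["t"],s["tool_pos"],s["force"],s["moment"])
C,im,d=snap("wrist","w4")
R=np.array(s["tcp_rot"]);p=np.array(s["tool_pos"])
vv,uu=np.mgrid[60:380,180:440];uv=np.c_[uu.ravel(),vv.ravel()]
P=C[3]+rays(C,uv)*d[60:380,180:440].ravel()[:,None];T=(P-p)@R
a=(abs(T[:,1])<.008)&(abs(T[:,0])<.012);print("block top",np.median(T[a,2]))
b=(T[:,0]>.075)&(T[:,0]<.1)&(abs(T[:,1]-.0)<.02);print("fr top",np.median(T[b,2]))
```

```text
8.875 [0.56137189 0.11847729 0.16923821] [-0.29642016 -0.35457793  4.62034943] [-0.07433822  0.18346565  0.00657852]
block top 0.04295850373634748
fr top 0.08587438896138594
```

Call:
send_rows:
  linear:
    - [0, 0, 0.005]
    - [0, 0, 0]
    - [0.0002, -0.0026, 0]
    - [0.0002, -0.0026, 0]
    - [0.0002, -0.0026, 0]
    - [0.0002, -0.0026, 0]
    - [0, 0, 0]
  dr:
    - [0, 0, 0]
    - [0, 0, 0]
    - [0, 0, 0.314]
    - [0, 0, 0.314]
    - [0, 0, 0.314]
    - [0, 0, 0.314]
    - [0, 0, 0]

```text
t: 9.8
tool_pos: [0.5648, 0.1183, 0.1678]
tcp_rot: [[-0.391, -0.921, -0.0], [-0.921, 0.391, 0.001], [-0.001, 0.001, -1.0]]
force: [-0.2, -0.7, 5.5]
grip_width: 0.0235
grip_force: 35.3
```

Turning freely. I'll finish the quarter turn.

Call:
send_rows:
  linear:
    - [0.0002, -0.0026, 0]
    - [0.0002, -0.0026, 0]
    - [0.0002, -0.0026, 0]
    - [0.0002, -0.0026, 0]
    - [0.0002, -0.0026, 0]
    - [0.0002, -0.0026, 0]
    - [0, 0, 0]
    - [0, 0, 0]
  dr:
    - [0, 0, 0.314]
    - [0, 0, 0.314]
    - [0, 0, 0.314]
    - [0, 0, 0.314]
    - [0, 0, 0.314]
    - [0, 0, 0.314]
    - [0, 0, 0]
    - [0, 0, 0]

```text
t: 10.8
tool_pos: [0.5675, 0.1149, 0.1677]
tcp_rot: [[-0.974, -0.226, -0.001], [-0.226, 0.974, 0.001], [0.001, 0.002, -1.0]]
force: [0.1, -0.2, 5.9]
grip_width: 0.0235
grip_force: 35.3
```

Run:
```python
from h import *
s=manip.state();R=np.array(s["tcp_rot"]);print(s["t"],s["force"],s["moment"],np.degrees(np.arctan2(R[1,0],R[0,0]))+180,s["qpos"])
```

```text
10.8 [ 0.08508885 -0.15821955  5.94533026] [ 0.03425679  0.16472771 -0.03337027] 13.088422382374631 [11.40907929 27.80305082 -0.26134962 61.98091668  0.08660572 -1.67934454]
```

Call:
send_rows:
  linear:
    - [0, 0, -0.005]
    - [0, 0, 0]
  dr:
    - [0, 0, 0]
    - [0, 0, 0]

```text
t: 11.05
tool_pos: [0.5675, 0.1149, 0.1691]
tcp_rot: [[-0.974, -0.227, -0.001], [-0.227, 0.974, 0.001], [0.001, 0.001, -1.0]]
force: [-0.8, 0.2, 4.7]
grip_width: 0.0236
grip_force: 35.3
```

Call:
send_rows:
  linear:
    - [0, 0, 0]
    - [0, 0, 0]
    - [0, 0, 0]
    - [0, 0, 0]
  dr:
    - [0, 0, 0]
    - [0, 0, 0]
    - [0, 0, 0]
    - [0, 0, 0]
  hand: 0.2

```text
t: 11.55
tool_pos: [0.567, 0.1147, 0.1685]
tcp_rot: [[-0.974, -0.226, -0.003], [-0.226, 0.974, 0.001], [0.002, 0.001, -1.0]]
force: [-0.2, -1.3, 0.4]
grip_width: 0.0509
grip_force: 0.0
```

Call:
send_rows:
  linear:
    - [0, 0, -0.04]
    - [0, 0, -0.1]
    - [0, 0, -0.15]
    - [0, 0, -0.11]
    - [0, 0, 0]
  dr:
    - [0, 0, 0]
    - [0, 0, 0]
    - [0, 0, 0]
    - [0, 0, 0]
    - [0, 0, 0]

```text
t: 12.18
tool_pos: [0.569, 0.1149, 0.2933]
tcp_rot: [[-0.974, -0.226, 0.006], [-0.226, 0.974, 0.002], [-0.007, 0.001, -1.0]]
force: [-0.8, 0.1, -0.7]
grip_width: 0.0512
grip_force: 0.0
```

Run:
```python
from h import *
s=manip.state();print(s["t"],s["tool_pos"],s["force"],s["grip_width"])
C,im,d=snap("wrist","w5")
```

```text
12.175 [0.56900914 0.11491178 0.29333775] [-0.83310272  0.08964553 -0.7096586 ] 0.051166815822715934
```

View pics/w5.png

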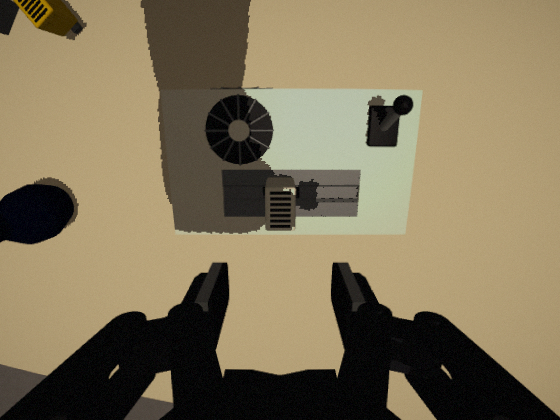

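The view shows the refill locked square across the groove at (280,203). The switch ball is at (403,104), still off.

Run:
```python
from h import *
s=manip.state();C=cal("wrist",s);z=np.load("pics/w5.npz");im,d=z["im"],z["d"]
R=np.array(s["tcp_rot"]);p=np.array(s["tool_pos"])
vv,uu=np.mgrid[80:250,150:430];uv=np.c_[uu.ravel(),vv.ravel()]
P=C[3]+rays(C,uv)*d[80:250,150:430].ravel()[:,None]
q=P[abs(P[:,2]-.084)<.006];print("fr",np.median(q[:,2]),cv2.minAreaRect(q[:,:2].astype(np.float32)))
k=(uv[:,0]>390)&(uv[:,0]<416)&(uv[:,1]<118)&(P[:,2]>.115)&(P[:,2]<.145);b=P[k];print("ball",len(b),b.mean(0),b[:,2].max())
print("ball in tool",(b.mean(0)-p)@R)
k=(uv[:,0]>262)&(uv[:,0]<298)&(uv[:,1]>170)&(uv[:,1]<235)&(P[:,2]>.118)&(P[:,2]<.14);b=P[k];print("refill",np.median(b[:,2]),cv2.minAreaRect(b[:,:2].astype(np.float32)))
```

```text
fr 0.08104964918600374 ((0.5343945622444153, 0.11617173254489899), (0.13100658357143402, 0.22139672935009003), 13.097456932067871)
ball 355 [0.46736868 0.17891075 0.12839268] 0.13315093085990504
ball in tool [0.08403265 0.08513641 0.16250326]
refill 0.12498526931859645 ((0.5623582005500793, 0.11277296394109726), (0.035940106958150864, 0.023632610216736794), 12.234025955200195)
```

Call:
send_rows:
  linear:
    - [0.13, 0.095, 0]
    - [0.13, 0.095, 0]
    - [0.12, 0.093, 0]
    - [0, 0, 0.1]
    - [0, 0, 0.12]
    - [0, 0, 0.1]
    - [0, 0, 0.03]
    - [0, 0, 0]
  dr:
    - [0, 0, 0]
    - [0, 0, 0]
    - [0, 0, 0]
    - [0, 0, 0]
    - [0, 0, 0]
    - [0, 0, 0]
    - [0, 0, 0]
    - [0, 0, 0]
  hand: -1

```text
t: 13.22
tool_pos: [0.4364, 0.1714, 0.1835]
tcp_rot: [[-0.974, -0.226, -0.004], [-0.226, 0.974, 0.0], [0.004, 0.001, -1.0]]
force: [0.6, 0.2, 0.2]
grip_width: -0.0003
grip_force: 0.0
```

Run:
```python
from h import *
s=manip.state();print(s["t"],s["tool_pos"],s["force"],s["grip_width"])
a=np.radians(13.05);Rf=np.array([[np.cos(a),-np.sin(a)],[np.sin(a),np.cos(a)]])
print("TCP in fr",Rf.T@(np.array(s["tool_pos"])[:2]-[.5353,.1158]))
C,im,d=snap("wrist","w6")
```

```text
13.225 [0.43643744 0.17136497 0.18349045] [0.64015679 0.17952312 0.23721107] -0.0002832133531617638
TCP in fr [-0.08376264  0.0764532 ]
```

View pics/w6.png

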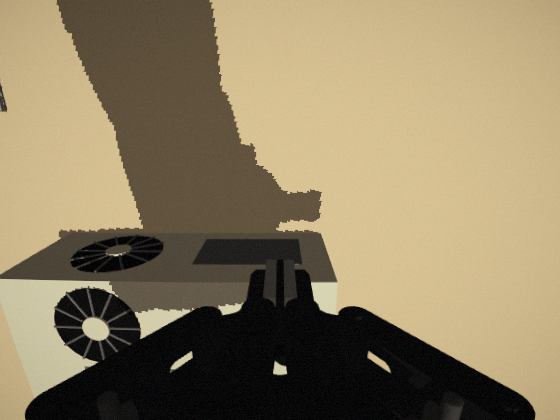

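The fingers at (280,285) stand in front of the hidden switch, in line with it. Push now.

Call:
send_rows:
  linear:
    - [-0.02, 0.003, 0]
    - [-0.025, 0, 0]
    - [-0.025, 0, 0]
    - [-0.025, 0, 0]
    - [-0.025, 0, 0]
    - [-0.02, 0, 0]
    - [0, 0, 0]
  dr:
    - [0, 0, 0]
    - [0, 0, 0]
    - [0, 0, 0]
    - [0, 0, 0]
    - [0, 0, 0]
    - [0, 0, 0]
    - [0, 0, 0]

```text
t: 14.15
tool_pos: [0.4781, 0.182, 0.1837]
tcp_rot: [[-0.974, -0.226, -0.002], [-0.226, 0.974, 0.001], [0.002, 0.001, -1.0]]
force: [-0.2, -0.0, -0.3]
grip_width: 0.0002
grip_force: 0.1
```

Call:
send_rows:
  linear:
    - [-0.01, 0, 0]
    - [-0.01, 0, 0]
    - [0, 0, 0]
  dr:
    - [0, 0, 0]
    - [0, 0, 0]
    - [0, 0, 0]

```text
t: 14.52
tool_pos: [0.483, 0.1831, 0.1837]
tcp_rot: [[-0.974, -0.226, -0.003], [-0.226, 0.974, 0.0], [0.003, 0.001, -1.0]]
force: [-2.7, -1.1, 0.1]
grip_width: 0.0002
grip_force: 1.5
```

Call:
send_rows:
  linear:
    - [-0.008, 0, 0]
    - [0, 0, 0]
  dr:
    - [0, 0, 0]
    - [0, 0, 0]

```text
t: 14.78
tool_pos: [0.4836, 0.1832, 0.1835]
tcp_rot: [[-0.974, -0.227, -0.007], [-0.227, 0.974, -0.001], [0.007, 0.001, -1.0]]
force: [-7.5, -2.2, 3.5]
grip_width: -0.0
grip_force: 4.2
```

Call:
send_rows:
  linear:
    - [-0.008, 0, 0]
    - [0, 0, 0]
  dr:
    - [0, 0, 0]
    - [0, 0, 0]

```text
t: 15.02
tool_pos: [0.4841, 0.1834, 0.1833]
tcp_rot: [[-0.974, -0.227, -0.011], [-0.227, 0.974, -0.001], [0.011, 0.001, -1.0]]
force: [-13.1, -2.8, 5.8]
grip_width: -0.0001
grip_force: 7.1
```

The force is rising with no further travel, so the switch is at its stop. I'll back off, go up and clear, then check.

Call:
send_rows:
  linear:
    - [0.03, 0, 0]
    - [0.1, 0, 0]
    - [0.1, 0, -0.05]
    - [0, 0, -0.15]
    - [0, 0, -0.15]
    - [0, 0, -0.05]
    - [0, 0, 0]
  dr:
    - [0, 0, 0]
    - [0, 0, 0]
    - [0, 0, 0]
    - [0, 0, 0]
    - [0, 0, 0]
    - [0, 0, 0]
    - [0, 0, 0]

```text
t: 15.9
tool_pos: [0.4227, 0.1692, 0.3062]
tcp_rot: [[-0.974, -0.226, 0.004], [-0.226, 0.974, 0.003], [-0.005, 0.002, -1.0]]
force: [-0.9, 0.1, -0.1]
grip_width: -0.0
grip_force: 0.0
```

Run:
```python
from h import *
s=manip.state();print(s["t"],s["tool_pos"],s["force"])
C,im,d=snap("wrist","w7");C2,im2,d2=snap("top","top7")
out=np.zeros((420,800,3),np.uint8);out[:,:560]=im;out[:160,580:800]=cv2.resize(im2[170:280,110:260],(220,160))
cv2.imwrite("pics/fin.png",out[:,:,::-1])
vv,uu=np.mgrid[0:420,0:560];uv=np.c_[uu.ravel(),vv.ravel()]
P=C[3]+rays(C,uv)*d.ravel()[:,None]
a=np.radians(13.05);Rf=np.array([[np.cos(a),-np.sin(a)],[np.sin(a),np.cos(a)]])
F=(P[:,:2]-[.5353,.1158])@Rf
for n,x0,x1,y0,y1 in(("switch",-.07,.01,.065,.09),("refill",0,.05,-.05,.04)):
    k=(F[:,0]>x0)&(F[:,0]<x1)&(F[:,1]>y0)&(F[:,1]<y1)&(P[:,2]>.117)&(P[:,2]<.14)
    if k.sum():print(n,k.sum(),F[k].mean(0),P[k,2].max(),np.median(P[k,2]))
```

```text
15.9 [0.42272633 0.169246   0.30616846] [-0.90503802  0.08633885 -0.12237498]
refill 13 [ 0.00989687 -0.01806659] 0.12163405919144393 0.11886118349070018
```

View pics/fin.png

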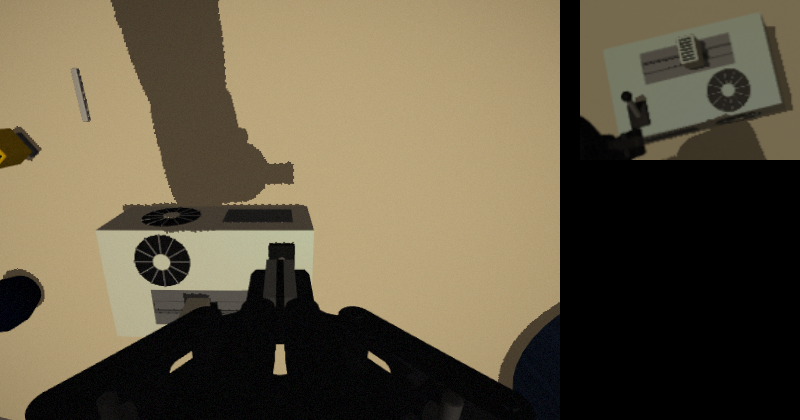

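The top inset shows the switch ball at (627,97), now leaning to the back, and the refill square across the groove. I'll put a number on the ball and hand in if it is good.

Run:
```python
from h import *
z=np.load("pics/top7.npz");C=cal("top");a=np.radians(13.05);Rf=np.array([[np.cos(a),-np.sin(a)],[np.sin(a),np.cos(a)]])
f=(onplane(C,[[142,236.7]],.126)[0,:2]-[.5345,.117])@Rf;print("ball fr",f)
if f[0]>-.021: print(manip.job_done())
```

```text
ball fr [-0.01622579  0.07713784]
the job is handed in; nothing more can be done
None
```

The refill is locked square across the slot and let go, the switch is fully over (ball at about freshener x −16 mm, against −15 mm at the stop), and I handed the job in at about 16 s; the hand-in did not report a verdict.

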